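Shut the windshield and tare the precision scale

ROBOT

A 6-joint arm with a two-finger parallel gripper is mounted at the origin on the work surface. World frame = base frame: x ahead of the robot, y to its left, z up, the work surface at z = 0. Lengths are in mm, angles in rad, forces in N, time in s.
With the tool pointing down it reaches from about 300 to 775 mm from the base axis. Payload 14.6 kg.
Tool frame: the origin (TCP) lies at the very end of the fingers, on their centre line; the grasp point (between the pads) lies 19 mm behind it; z points along the fingers, y is the line along which they close (so a half turn about z gives the same grasp; the last joint's range is limited). The gripper opens to 94 mm and grips with 3 to 60 N. Pads are 16 mm wide; open, the fingers measure 119 mm over their backs; the gripper's body (75 mm by 177 mm) begins 78 mm behind the grasp point.
Start: joints at [-1.392, 0.3, 1.521, -0, 1.321, -0.067], TCP at [133.826, -533.46, 173.746] pointing down, gripper open.
Joint ranges: [-3.03, 3.03], [-0.79, 2.21], [0.23, 2.52], [-1.04, 4.18], [0, 3.07], [-2.55, 2.55]. Speed limits (rad/s): [2.22, 2.22, 2.57, 3.14, 3.14, 3.14].

INTERFACE

Orientations are given as [roll, pitch, yaw] about the fixed x, y, z axes, in that order (R = Rz(yaw) Ry(pitch) Rx(roll)).
In Python, from cell import manip, camera, get_calibration gives the robot as it stands.
- The arm moves only by the tool arm_command, never from a script. Its argument "targets" is a list of rows, each an object of numbers: "hand": the opening, from -1 (shut) to 1 (fully open), so that 0 is half open; "x", "y", "z": the shift along the tool's x, y, z in m; "yaw": the turn about the tool's z in rad. In form: [{"hand": .., "x": .., "y": .., "z": .., "yaw": ..}, ...]. A call has 1 to 10 rows; each row shifts and turns the commanded pose from where the row before left it, along the tool's axes as they then stand; what a row does not reach is not made up. A row lasts 1/10 s, in which the tool goes at most 50 mm and 8.59 degrees, less where a joint would pass 70% of its speed; a pose out of reach is approached as far as the arm can. A call is refused whole if a number of a shift passes 0.05 or a number of a turn 0.15, either way. A call with a gripper value outside its range is refused whole. The fingers move at their own pace and stop on an object; "newtons" is the grip in N (left out, the last holds). Time passes only in rows, so rows that do not move let the fingers close. It gives the time, the measured TCP pose, the force, the opening and the grip force at its end, in the units of the state.
- manip.read_state(): the state, without advancing time (a new reading comes with each control period).
- camera(name): name is "scene" or "top" or "wrist"; returns the picture (384x512x3 uint8, red, green, blue); there is no depth.
- get_calibration(name): a dict with "K" (3x3 intrinsics, pixels), "dist_coeffs" ([k1, k2, p1, p2, k3] as OpenCV has them; the pictures are not rectified), "cam_to_world" (4x4, takes a point from camera to world coordinates). Camera axes: x right, y up, looking along -z (the intrinsics and any distortion apply to the point x, -y, -z); pixel columns grow to the right and rows downward; lengths in mm; the calibration is good to about 2 mm. A picture is of the moment at which its call begins: read the wrist's pose just before it. get_calibration takes no time and is no camera call; for the wrist camera it gives the pose at the moment of the call.
- manip.sign_off(): hands the job in; it is judged then, once.
The state is a dict: "clock": time; "joints": joint angles; "qd": joint speeds; "effort": joint torques, N m; "eef_pos": TCP position; "eef_rot": TCP orientation; "wrist_force": force on the tool from outside, world axes, zero at the start; "moment": the same for the moment, N m; "finger_gap": finger opening in mm; "finger_force": force on a finger pad.
Only numpy, scipy, OpenCV 4.12 (cv2) and the standard library are available. Lean on these libraries where they do the work, as an engineer would, in place of code of your own. Each camera call takes 0.05 s, during which the arm holds its last target. There are 200 camera calls.

TASK

On the modeller's bench an empty resin-mixing cup already stands on the pan of the precision scale. With the fingertips, gently push the scale's open windshield lid down until it is fully shut, then lightly press the tare key (the wide oblong one at the right-hand end of the key row as the robot sees it), let it spring back up and withdraw. Keep off the other two keys, do not press tare while the lid is still open, and lift or move nothing else: cup, thinner bottle and paint jars stay where they are.

Things in the scene. Friction and masses are not known exactly. Their poses are not given: they have to be found in the camera images.
- scale: Grey precision scale, fixed on rubber feet: body 250 mm deep (x), 190 mm wide (y), top face 50 mm above the table. Origin: centre of its underside; x points from the key row (front, towards the robot) to the back, y to the left as the robot sees it, z up. Key row in front, display behind it, windshield on the rear part.
- pan (a point): Centre of the top of the round steel pan (120 mm diameter, 60 mm above the table), axes as the scale's. Round it stands the clear windshield, 150 x 150 mm (75 mm each way in x and y from this point), walls 3 mm with grey rims, open at the top; rim 130 mm above the table.
- lid (a joint): Flat windshield lid: clear pane in a grey frame, 150 x 150 mm, 5 mm thick, with a 12 x 45 mm lift tab beyond the free edge; hinged on the back rim. In rad: 0 = shut, level on the rim (outer face 135 mm above the table), grows as the free edge rises, stop at 1.75; starts at 0.7 to 1.2. Friction hinge: stays where left; 1 to 2 N near the free edge moves it. Shut: below 0.05.
- lid_hinge (a point): Middle of the lid's hinge line, on the scale at scale x = 115 mm, y = 0, 130 mm above the table. Axes as the scale's; the hinge line runs along y.
- lid_edge (a point): Middle of the lid's free edge on its outer (upper) face, 150 mm from the hinge line; moves with the lid. Its z axis is the lid's outward normal, its x axis points along the lid towards the hinge.
- tare_key (a joint): Tare key, the wide oblong grey key, 16 mm (scale x) by 36 mm (scale y), at the right-hand end of the key row. Value in m: 0 = up, grows downwards to the stop at 0.0035; counts as pressed beyond 0.0022. Spring: about 1 N to start, 4 N fully down; it springs back up when let go.
- tare_key_top (a point): Centre of the tare key's top face (scale x = -98, y = -57 mm), 56 mm above the table when up; 63 mm in front of the windshield's front wall. z up.
- power_key (a joint): Power key, small round grey key of 16 mm diameter at the left-hand end of the row (scale x = -98, y = +60 mm), top 56 mm above the table. Same travel and spring as the tare key. To be left alone.
- unit_key (a joint): Unit key, small square grey key of 14 mm in the middle of the row (scale x = -98, y = +5 mm), top 56 mm above the table. Same travel and spring as the tare key. To be left alone.
- cup: Empty translucent-white mixing cup, 50 mm across at the rim, 40 mm at the foot, 50 mm high, 12 g, loose on the pan inside the windshield (rim 110 mm above the table, 20 mm below the shut lid). Origin: centre of its underside. To be left alone.
- thinner: White plastic thinner bottle, 50 mm diameter, 120 mm high, loose on the table beside the scale. Origin: centre of its underside. To be left alone.
- jar_tall: Black paint jar with white cap, 36 mm diameter, 62 mm high, loose on the table beside the scale. Origin: centre of its underside. To be left alone.
- jar_low: Squat black paint jar with black cap, 38 mm diameter, 44 mm high, loose on the table beside the scale. Origin: centre of its underside. To be left alone.

How it is judged:
By the outcome, as a careful person would: the job done as asked, in the order asked, and still so for the second after the job is handed in, with the robot touching nothing.
It also fails if it takes over 45 s, if anything falls off the work surface, if the arm or the gripper's body presses on something with over 40 N, if the wrist force passes 120 N, or if a joint passes its speed limit or range.

## Working session

There is one attempt and no reset: what is moved stays moved. The work goes in short steps, Python scripts to look and compute and a tool call to move; the robot and the scene stay as the last step left them, time stands still between calls to the robot, and variables do not carry over. Pictures are saved under pics/ and viewed, at most 10 in all, crops included, and the job is handed in when it is done.

Besides the shell and the picture viewer there is one more tool, called in YAML: its name, and indented under it one key for each argument. arm_command: Moves the arm, as the interface text tells. Its arguments: {"type":"object","properties":{"targets":{"type":"array"},"newtons":{"type":"number"}},"required":["targets"]}

```bash
mkdir -p pics; ls; python3 - <<'E'
from cell import manip,camera,get_calibration
import cv2
s=manip.read_state();print(s)
for n in("scene","top"):
    im=camera(n);cv2.imwrite(f"pics/{n}0.png",im[:,:,::-1])
    c=get_calibration(n);print(n,c)
E
```

```text
pics
{'clock': 0.0, 'joints': array([-1.39158626e+00,  3.00465705e-01,  1.52161681e+00, -1.66262764e-05,
        1.32069712e+00, -6.66142242e-02]), 'qd': array([ 4.57726625e-05,  3.07734496e-04,  1.30642052e-04,  6.11161269e-04,
       -2.37636664e-04,  2.20356767e-03]), 'effort': array([ 3.81211576e-03, -5.31806195e+01, -3.52744603e+01,  7.08305812e-02,
        2.43988994e-02, -7.65982963e-05]), 'eef_pos': array([ 133.7742748 , -533.15834273,  173.17419881]), 'eef_rot': array([-3.14040723e+00, -6.29433410e-05,  2.45828375e-01]), 'wrist_force': array([-1.09671561, -0.07955277,  0.68379164]), 'moment': array([ 0.04649133, -0.00287442, -0.00024461]), 'finger_force': 0.0, 'finger_gap': 93.95829575660932}
scene {'K': array([[484.71031062,   0.        , 259.42130535],
       [  0.        , 484.71031062, 189.20222232],
       [  0.        ,   0.        ,   1.        ]]), 'dist_coeffs': array([0.00838008, 0.        , 0.        , 0.        , 0.        ]), 'cam_to_world': array([[ 8.47381777e-01,  4.24706908e-01, -3.18697609e-01,
         2.34780305e+02],
       [-5.30876292e-01,  6.65544879e-01, -5.24614503e-01,
        -5.58493381e+02],
       [-1.06998420e-02,  6.13737775e-01,  7.89437431e-01,
         9.99272714e+02],
       [ 0.00000000e+00,  0.00000000e+00,  0.00000000e+00,
         1.00000000e+00]])}
top {'K': array([[392.11918815,   0.        , 254.18930005],
       [  0.        , 392.11918815, 191.2838449 ],
       [  0.        ,   0.        ,   1.        ]]), 'dist_coeffs': array([-0.0351932,  0.       ,  0.       ,  0.       ,  0.       ]), 'cam_to_world': array([[-7.51947432e-03,  9.87372234e-01, -1.58238837e-01,
         4.41991579e+02],
       [-9.99970012e-01, -7.71794523e-03, -6.39767082e-04,
         3.88075950e+01],
       [-1.85296693e-03,  1.58229281e-01,  9.87400659e-01,
         9.99496413e+02],
       [ 0.00000000e+00,  0.00000000e+00,  0.00000000e+00,
         1.00000000e+00]])}
```

View pics/scene0.png

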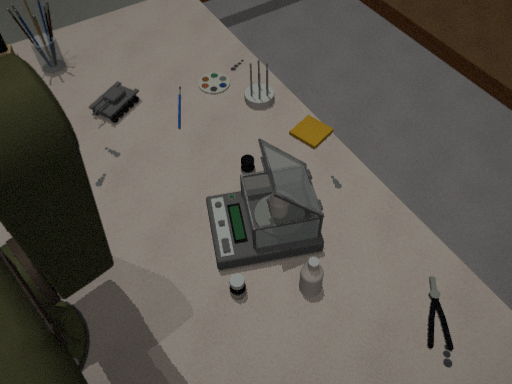

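View pics/top0.png

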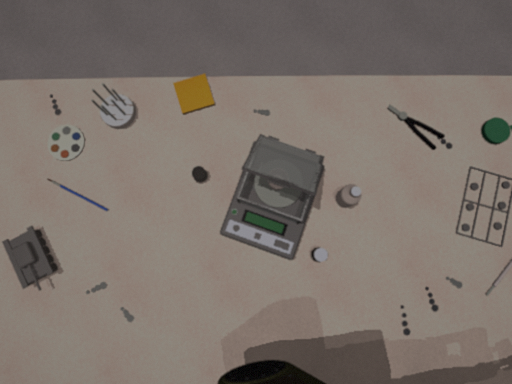

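The top view shows the scale rotated, with its front row from about (222,226) to (294,257), the tare key at about (282,244), and the lid open at the back. I'll zoom in for corners.

```bash
python3 - <<'E'
import cv2
a=cv2.imread("pics/top0.png")[125:265,210:370];b=cv2.imread("pics/scene0.png")[135:275,195:335]
for n,i in(("ta",a),("sb",b)):
    i=cv2.convertScaleAbs(cv2.resize(i,None,fx=4,fy=4,interpolation=cv2.INTER_CUBIC),alpha=1.6)
    cv2.imwrite(f"pics/{n}.png",i)
E
```

```text
(no output)
```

View pics/ta.png

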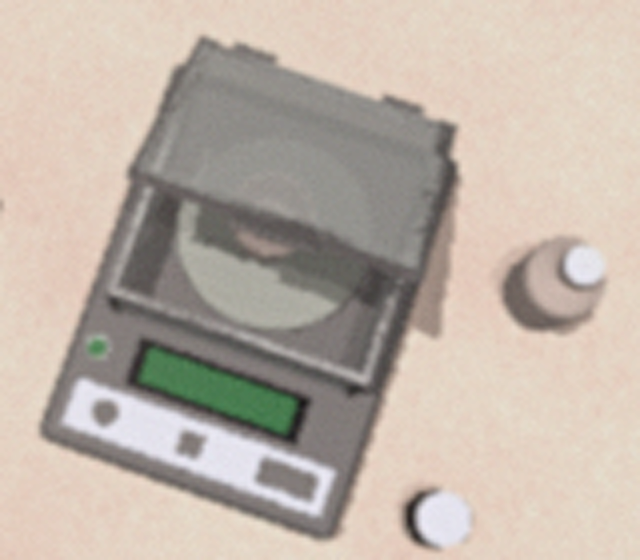

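View pics/sb.png

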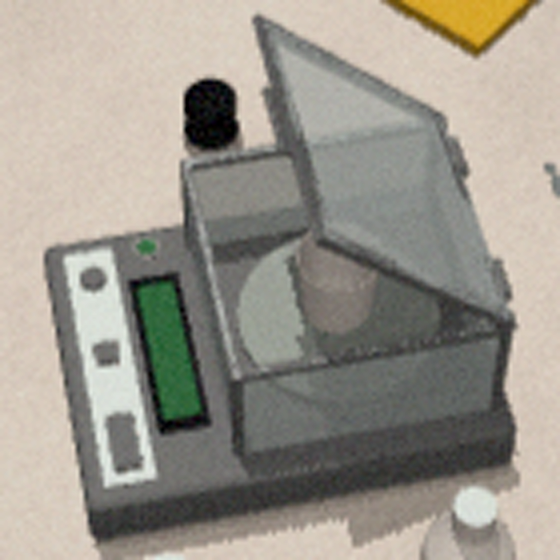

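Crops: keys at top-crop (105,411), (190,443), (288,478) and scene-crop (93,280), (106,352), (125,442). Lid free corners are at top (133,173), (413,275) and scene (258,18), (320,238). I'll fit the pose and lid angle from both views.

```bash
cat > h.py <<'E'
import numpy as np,cv2
from cell import manip,camera,get_calibration
def proj(n,P,c=None):
    c=c or get_calibration(n);T=np.linalg.inv(c["cam_to_world"])
    q=(np.atleast_2d(P)@T[:3,:3].T+T[:3,3])*[1,-1,-1]
    return cv2.projectPoints(q,np.zeros(3),np.zeros(3),c["K"],c["dist_coeffs"])[0][:,0]
def world(p,L):
    L=np.atleast_2d(L);c,s=np.cos(p[2]),np.sin(p[2])
    return np.c_[p[0]+c*L[:,0]-s*L[:,1],p[1]+s*L[:,0]+c*L[:,1],L[:,2]]
def lid(th,d,y,n=5):
    return [115-d*np.cos(th)+n*np.sin(th)*1,y,130+d*np.sin(th)+n*np.cos(th)]
E
python3 - <<'E'
from h import *
from scipy.optimize import least_squares
K=[[-98,60,56],[-98,5,56],[-98,-57,56]];R=[[-35,75,130],[-35,-75,130]]
top=np.array([[105,411],[190,443],[288,478],[133,173],[413,275]])/4+[210,125]
sc=np.array([[93,280],[106,352],[125,442],[184,165],[238,378],[258,18],[320,238]])/4+[195,135]
ct,cs=get_calibration("top"),get_calibration("scene")
def f(p):
    l=[lid(p[3],150,75),lid(p[3],150,-75)]
    return np.r_[proj("top",world(p,K+l),ct)-top,proj("scene",world(p,K+R+l),cs)-sc].ravel()
r=least_squares(f,[450,0,-.35,1.],x_scale=[100,100,1,1],loss="soft_l1")
print(r.x,r.fun.reshape(-1,2).round(1))
p=r.x;np.save("p.npy",p)
print("edge",world(p,[lid(p[3],150,0)]),"tare",world(p,K[2:]),"hinge",world(p,[[115,0,130]]))
for a in(0,.3,.6):print(a,world(p,[lid(a,140,0)]))
E
```

```text
[ 5.77247999e+02 -6.62080113e+00 -3.47204289e-01  7.57285001e-01] [[ 0.  -0.3]
 [ 0.4 -0.6]
 [ 0.4 -0.7]
 [ 0.  -0.4]
 [ 1.7 -1.1]
 [-0.8 -0.5]
 [-0.3  0.1]
 [-0.6 -0.2]
 [-0.3 -0.4]
 [-0.6 -0.7]
 [-0.6  1.5]
 [-0.2  0.5]]
edge [[586.11452814  -9.82927442 236.67616568]] tare [[465.70048104 -26.87299397  56.        ]] hinge [[685.38568227 -45.75188061 130.        ]]
0 [[553.73980656   1.88595528 135.        ]]
0.3 [[561.00900272  -0.7445014  176.14951138]]
0.6 [[579.38839723  -7.39533323 213.17662435]]
```

Fit residuals are about 1 px: scale at (577,-7), yaw -0.347, lid about 0.76 rad. Now I'll rise, turn to align with the scale, shut the fingers, and go above the lid.

arm_command:
  targets:
    - {"hand":-1,"x":0,"y":0,"z":-0.02,"yaw":0.1186}
    - {"hand":-1,"x":0,"y":0,"z":-0.02,"yaw":0.1186}
    - {"hand":-1,"x":0,"y":0,"z":-0.02,"yaw":0.1186}
    - {"hand":-1,"x":0,"y":0,"z":-0.02,"yaw":0.1186}
    - {"hand":-1,"x":0,"y":0,"z":-0.03,"yaw":0.1186}
    - {"hand":-1,"x":0.0135,"y":-0.033,"z":0,"yaw":0}
    - {"hand":-1,"x":0.0135,"y":-0.033,"z":0,"yaw":0}
    - {"hand":-1,"x":0.0135,"y":-0.033,"z":0,"yaw":0}
    - {"hand":-1,"x":0.0135,"y":-0.033,"z":0,"yaw":0}
    - {"hand":-1,"x":0.0135,"y":-0.033,"z":0,"yaw":0}
  newtons: 10

```text
clock: 1.1
eef_pos: [254.1, -400.0, 283.5]
eef_rot: [-3.141, 0.0, -0.347]
wrist_force: [-0.1, 0.1, 0.0]
finger_gap: 17.3
finger_force: 0.0
```

arm_command:
  targets:
    - {"hand":-1,"x":0.014,"y":-0.034,"z":0,"yaw":0}
    - {"hand":-1,"x":0.014,"y":-0.034,"z":0,"yaw":0}
    - {"hand":-1,"x":0.014,"y":-0.034,"z":0,"yaw":0}
    - {"hand":-1,"x":0.014,"y":-0.034,"z":0,"yaw":0}
    - {"hand":-1,"x":0.014,"y":-0.034,"z":0,"yaw":0}
    - {"hand":-1,"x":0.014,"y":-0.034,"z":0,"yaw":0}
    - {"hand":-1,"x":0.014,"y":-0.034,"z":0,"yaw":0}
    - {"hand":-1,"x":0.014,"y":-0.034,"z":0,"yaw":0}
    - {"hand":-1,"x":0.014,"y":-0.034,"z":0,"yaw":0}
    - {"hand":-1,"x":0.014,"y":-0.034,"z":0,"yaw":0}

```text
clock: 2.1
eef_pos: [501.5, -127.8, 283.5]
eef_rot: [3.142, 0.0, -0.347]
wrist_force: [0.4, 0.6, 0.7]
finger_gap: 0.5
finger_force: 0.0
```

arm_command:
  targets:
    - {"hand":-1,"x":0.014,"y":-0.034,"z":0,"yaw":0}
    - {"hand":-1,"x":0.014,"y":-0.034,"z":0,"yaw":0}
    - {"hand":-1,"x":0.014,"y":-0.034,"z":0,"yaw":0}
    - {"hand":-1,"x":0.014,"y":-0.034,"z":0,"yaw":0}
    - {"hand":-1,"x":0,"y":0,"z":0,"yaw":0}
    - {"hand":-1,"x":0,"y":0,"z":0,"yaw":0}

```text
clock: 2.7
eef_pos: [599.7, -20.0, 283.0]
eef_rot: [3.141, 0.001, -0.346]
wrist_force: [-1.1, -0.1, -0.2]
finger_gap: 0.4
finger_force: 0.0
```

```bash
python3 - <<'E'
from h import *
s=manip.read_state();p=np.load("p.npy");c,q=np.cos(p[2]),np.sin(p[2])
d=s["eef_pos"][:2]-p[:2];print(s["eef_pos"],"local",c*d[0]+q*d[1],-q*d[0]+c*d[1],s["joints"],s["finger_gap"])
im=camera("scene");cv2.imwrite("pics/s1.png",cv2.resize(im[110:290,170:370,::-1],None,fx=3,fy=3))
E
```

```text
[599.65228913 -20.04178254 282.95188882] local 25.634135355824313 -4.9966067019142875 [-9.43887425e-02  3.64186369e-01  1.18738941e+00 -1.19600766e-04
  1.59142884e+00  1.82253030e+00] 0.42297787450807706
```

View pics/s1.png

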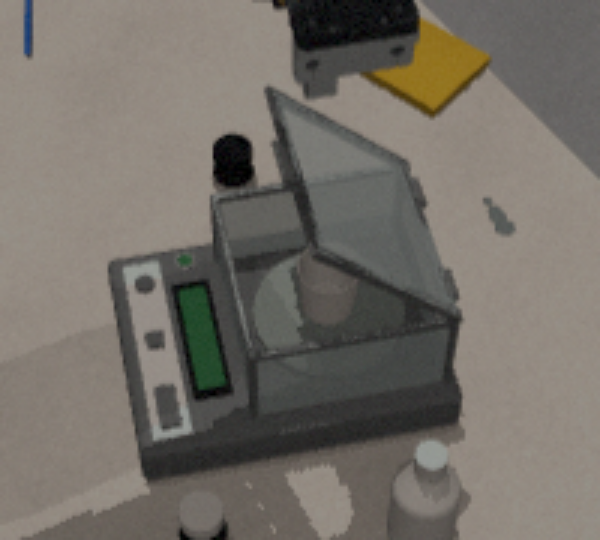

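The closed fingertips hang above the lid, which is still undisturbed. I'll descend to near contact, then push slowly.

arm_command:
  targets:
    - {"hand":-1,"x":0,"y":-0.005,"z":0.01,"yaw":0}
    - {"hand":-1,"x":0,"y":0,"z":0.01,"yaw":0}
    - {"hand":-1,"x":0,"y":0,"z":0.01,"yaw":0}
    - {"hand":-1,"x":0,"y":0,"z":0.01,"yaw":0}
    - {"hand":-1,"x":0,"y":0,"z":0.006,"yaw":0}
    - {"hand":-1,"x":0,"y":0,"z":0.004,"yaw":0}
    - {"hand":-1,"x":0,"y":0,"z":0.004,"yaw":0}

```text
clock: 3.45
eef_pos: [601.5, -15.7, 229.6]
eef_rot: [-3.142, -0.0, -0.347]
wrist_force: [-0.6, -0.9, -0.3]
finger_gap: 0.3
finger_force: 0.0
```

arm_command:
  targets:
    - {"hand":-1,"x":-0.002,"y":0,"z":0.004,"yaw":0}
    - {"hand":-1,"x":-0.002,"y":0,"z":0.004,"yaw":0}
    - {"hand":-1,"x":-0.002,"y":0,"z":0.004,"yaw":0}
    - {"hand":-1,"x":-0.002,"y":0,"z":0.004,"yaw":0}
    - {"hand":-1,"x":-0.002,"y":0,"z":0.004,"yaw":0}

```text
clock: 3.95
eef_pos: [591.8, -12.2, 209.5]
eef_rot: [-3.142, -0.0, -0.347]
wrist_force: [0.8, 0.5, 0.4]
finger_gap: 0.3
finger_force: 0.3
```

arm_command:
  targets:
    - {"hand":-1,"x":-0.003,"y":0,"z":0.005,"yaw":0}
    - {"hand":-1,"x":-0.003,"y":0,"z":0.005,"yaw":0}
    - {"hand":-1,"x":-0.003,"y":0,"z":0.005,"yaw":0}
    - {"hand":-1,"x":-0.003,"y":0,"z":0.005,"yaw":0}
    - {"hand":-1,"x":-0.003,"y":0,"z":0.005,"yaw":0}
    - {"hand":-1,"x":-0.002,"y":0,"z":0.005,"yaw":0}
    - {"hand":-1,"x":-0.002,"y":0,"z":0.005,"yaw":0}
    - {"hand":-1,"x":-0.001,"y":0,"z":0.005,"yaw":0}

```text
clock: 4.75
eef_pos: [573.1, -5.4, 169.3]
eef_rot: [3.142, -0.0, -0.347]
wrist_force: [-0.2, 0.1, 0.0]
finger_gap: 0.5
finger_force: 0.2
```

```bash
python3 - <<'E'
from h import *
print(manip.read_state()["wrist_force"])
im=camera("scene");cv2.imwrite("pics/s2.png",cv2.resize(im[110:290,170:370,::-1],None,fx=3,fy=3))
E
```

```text
[-0.18082703  0.05359025  0.03650541]
```

View pics/s2.png

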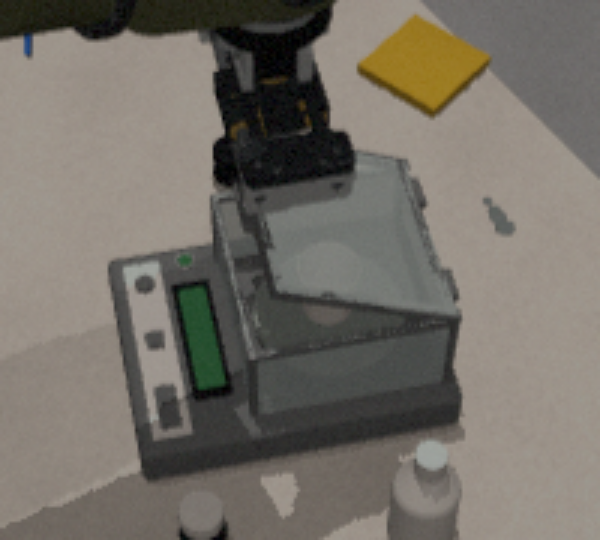

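The lid follows the fingers and is at roughly 0.25 rad. Continuing gently to the rim.

arm_command:
  targets:
    - {"hand":-1,"x":-0.001,"y":0,"z":0.005,"yaw":0}
    - {"hand":-1,"x":-0.001,"y":0,"z":0.005,"yaw":0}
    - {"hand":-1,"x":-0.001,"y":0,"z":0.005,"yaw":0}
    - {"hand":-1,"x":-0.001,"y":0,"z":0.005,"yaw":0}
    - {"hand":-1,"x":-0.001,"y":0,"z":0.004,"yaw":0}
    - {"hand":-1,"x":0,"y":0,"z":0.003,"yaw":0}
    - {"hand":-1,"x":0,"y":0,"z":0.002,"yaw":0}
    - {"hand":-1,"x":0,"y":0,"z":0.002,"yaw":0}

```text
clock: 5.6
eef_pos: [568.6, -3.8, 138.7]
eef_rot: [-3.142, -0.0, -0.347]
wrist_force: [-0.3, 0.9, 0.7]
finger_gap: 0.3
finger_force: 0.2
```

arm_command:
  targets:
    - {"hand":-1,"x":0,"y":0,"z":0.001,"yaw":0}
    - {"hand":-1,"x":0,"y":0,"z":0.001,"yaw":0}

```text
clock: 5.8
eef_pos: [568.6, -3.8, 136.7]
eef_rot: [-3.142, -0.0, -0.347]
wrist_force: [-0.5, 0.1, -0.2]
finger_gap: 0.5
finger_force: 0.2
```

arm_command:
  targets:
    - {"hand":-1,"x":0,"y":0,"z":0.001,"yaw":0}
    - {"hand":-1,"x":0,"y":0,"z":0.0005,"yaw":0}
    - {"hand":-1,"x":0,"y":0,"z":0,"yaw":0}

```text
clock: 6.1
eef_pos: [568.5, -3.8, 135.2]
eef_rot: [-3.142, 0.0, -0.347]
wrist_force: [0.4, -0.3, -1.0]
finger_gap: 0.1
finger_force: 0.1
```

arm_command:
  targets:
    - {"hand":-1,"x":0,"y":0,"z":0.0005,"yaw":0}
    - {"hand":-1,"x":0,"y":0,"z":0,"yaw":0}

```text
clock: 6.3
eef_pos: [568.5, -3.7, 134.7]
eef_rot: [-3.142, 0.0, -0.347]
wrist_force: [1.2, -0.0, 0.2]
finger_gap: 0.6
finger_force: 0.2
```

arm_command:
  targets:
    - {"hand":-1,"x":0,"y":0,"z":0.0005,"yaw":0}
    - {"hand":-1,"x":0,"y":0,"z":0,"yaw":0}

```text
clock: 6.5
eef_pos: [568.5, -3.7, 134.2]
eef_rot: [-3.142, 0.0, -0.347]
wrist_force: [-0.6, -0.3, 0.6]
finger_gap: 0.8
finger_force: 0.2
```

arm_command:
  targets:
    - {"hand":-1,"x":0,"y":0,"z":0.0003,"yaw":0}
    - {"hand":-1,"x":0,"y":0,"z":0,"yaw":0}

```text
clock: 6.7
eef_pos: [568.5, -3.7, 133.9]
eef_rot: [-3.142, 0.0, -0.347]
wrist_force: [0.2, 0.9, -0.2]
finger_gap: 0.2
finger_force: 0.2
```

```bash
python3 - <<'E'
from h import *
a=camera("scene")[150:270,195:345,::-1];b=camera("wrist")[:,:,::-1]
print(get_calibration("wrist")["cam_to_world"].round(2))
cv2.imwrite("pics/s3.png",np.hstack([cv2.resize(a,(450,360)),cv2.resize(b,(350,262)) if 0 else cv2.copyMakeBorder(cv2.resize(b,(350,262)),0,98,0,0,0)]))
E
```

```text
[[-3.4000e-01  9.1000e-01  2.3000e-01  6.3615e+02]
 [-9.4000e-01 -3.3000e-01 -8.0000e-02 -2.8740e+01]
 [ 0.0000e+00 -2.5000e-01  9.7000e-01  3.4373e+02]
 [ 0.0000e+00  0.0000e+00  0.0000e+00  1.0000e+00]]
```

View pics/s3.png

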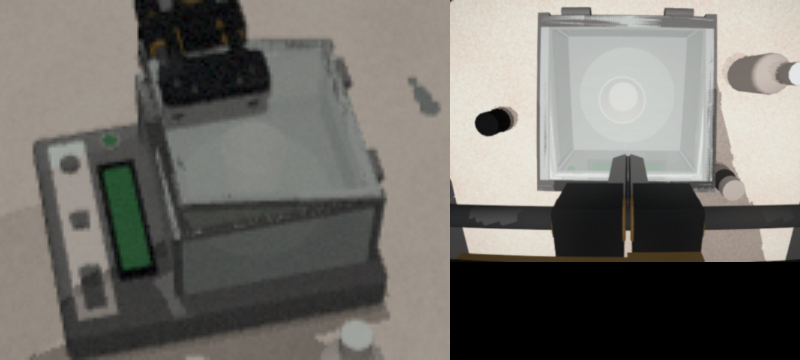

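The lid seems still slightly open: there is a wedge-shaped gap on its right side, front corner near (185,205) against the rim at (180,235). I'll compare with the model.

```bash
python3 - <<'E'
from h import *
p=np.load("p.npy")
f=lambda P:((proj("scene",P)-[195,150])*3).round(0).tolist()
for t in(0,.05,.1,.15,.2,.25):print(t,"R,L top corners",f(world(p,[lid(t,150,-75),lid(t,150,75)])))
print("rim R,L",f(world(p,[[-35,-75,130],[-35,75,130]])),"hingeR",f(world(p,[[115,-75,135]])))
print("tcp",f(manip.read_state()["eef_pos"]))
im=camera("scene")[150:270,195:345,::-1]
cv2.imwrite("pics/s4.png",cv2.convertScaleAbs(cv2.resize(im,(750,600),interpolation=cv2.INTER_CUBIC),alpha=1.5))
im=camera("wrist");cw=get_calibration("wrist")
for t in(0,.1,.2):print("wrist",proj("wrist",world(p,[lid(t,150,-75),lid(t,150,75)]),cw).round(0).tolist())
E
```

```text
0 R,L top corners [[176.0, 233.0], [137.0, 73.0]]
0.05 R,L top corners [[177.0, 227.0], [137.0, 67.0]]
0.1 R,L top corners [[178.0, 220.0], [138.0, 61.0]]
0.15 R,L top corners [[179.0, 214.0], [139.0, 54.0]]
0.2 R,L top corners [[181.0, 208.0], [140.0, 48.0]]
0.25 R,L top corners [[184.0, 201.0], [142.0, 41.0]]
rim R,L [[177.0, 236.0], [137.0, 78.0]] hingeR [[380.0, 195.0]]
tcp [[190.0, 145.0]]
wrist [[367.0, 261.0], [151.0, 261.0]]
wrist [[374.0, 269.0], [143.0, 269.0]]
wrist [[382.0, 275.0], [135.0, 275.0]]
```

View pics/s4.png

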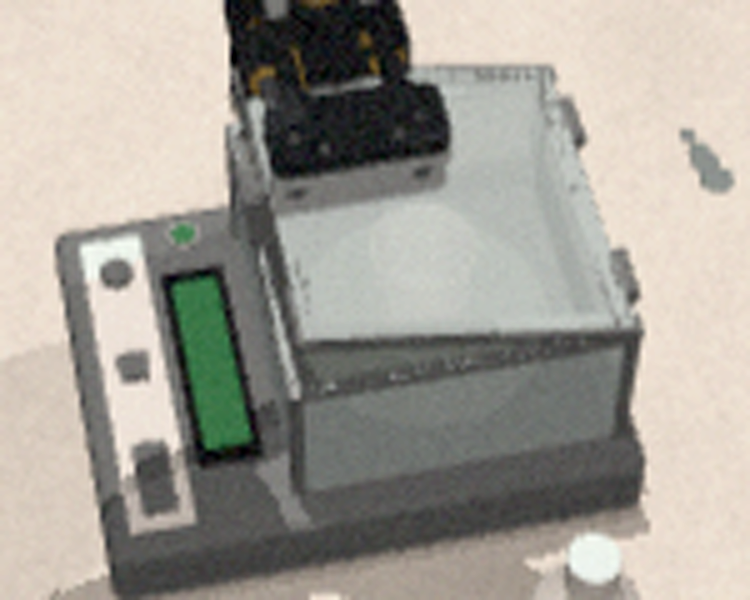

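Model comparison gives the lid still at about 0.22 rad, although the TCP reads z = 134. I need to know where the fingertips really are, so I'll check the projection against the s1 tip and take a close wrist view.

```bash
python3 - <<'E'
from h import *
print("s1 tip px in s1.png",(proj("scene",[599.7,-20,283])-[170,110])*3, "if 25 higher",(proj("scene",[599.7,-20,308])-[170,110])*3)
b=camera("wrist")[:,:,::-1];c=get_calibration("wrist");t=manip.read_state()["eef_pos"]
print("tcp",proj("wrist",t,c),"z+25",proj("wrist",t+[0,0,25],c))
cv2.imwrite("pics/w5.png",cv2.convertScaleAbs(cv2.resize(b[180:330,150:350],(800,600),interpolation=cv2.INTER_CUBIC),alpha=1.5))
E
```

```text
s1 tip px in s1.png [[315.0413586  126.34949624]] if 25 higher [[315.60815796 100.39785475]]
tcp [[259.1455364  225.00538947]] z+25 [[259.06095918 238.5823755 ]]
```

View pics/w5.png

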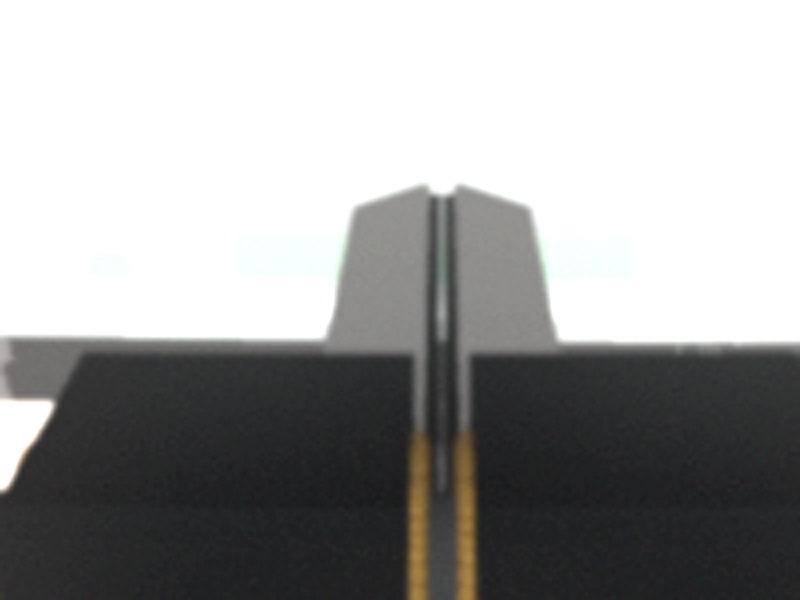

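The fingertip in the wrist view sits at the TCP pixel (260,227), on top of the frame. The s1 tip, however, appeared about 28 mm higher than the reported TCP. I'll test the wrist camera's reported pose against the fixed hinge corners and bottle, which I saw at wrist px (132,20) and (390,20).

```bash
python3 - <<'E'
from h import *
from scipy.optimize import least_squares
p=np.load("p.npy");c=get_calibration("wrist");print(c["K"][0],c["dist_coeffs"])
H=world(p,[[115,75,135],[115,-75,135]]);pan=world(p,[[40,0,60]])
print("hinge L,R",proj("wrist",H,c),"pan",proj("wrist",pan,c))
for dz in(0,28):
    c2={**c,"cam_to_world":c["cam_to_world"].copy()};c2["cam_to_world"][2,3]+=dz
    print(dz,"hinge",proj("wrist",H,c2).round().tolist(),[proj("wrist",world(p,[lid(t,150,75),lid(t,150,-75)]),c2).round().tolist() for t in(0,.1,.2,.3)],proj("wrist",pan,c2))
print(manip.read_state()["joints"])
E
```

```text
[328.46929473   0.         259.99602453] [-0.05627716  0.          0.          0.          0.        ]
hinge L,R [[131.75422759  25.67713578]
 [385.37242571  25.67798643]] pan [[258.94935426 142.23292206]]
0 hinge [[132.0, 26.0], [385.0, 26.0]] [[[151.0, 261.0], [367.0, 261.0]], [[143.0, 269.0], [374.0, 269.0]], [[135.0, 275.0], [382.0, 275.0]], [[125.0, 281.0], [392.0, 281.0]]] [[258.94935426 142.23292206]]
28 hinge [[147.0, 36.0], [370.0, 36.0]] [[[162.0, 245.0], [355.0, 245.0]], [[156.0, 251.0], [361.0, 251.0]], [[150.0, 256.0], [368.0, 256.0]], [[142.0, 260.0], [376.0, 260.0]]] [[259.02773991 139.80525268]]
[-7.10529239e-02  3.75166540e-01  1.51571916e+00  4.18069769e-06
  1.25074673e+00  1.84692984e+00]
```

The wrist camera's pose is right (hinge predicted at 132 to 385, seen at 132 to 390). Both s1 and the wrist view show the closed fingertips ending about 27 mm short of the nominal TCP. That explains the lid standing at about 0.2 rad with no force, so I need to keep pushing about 27 mm further while watching the force.

arm_command:
  targets:
    - {"hand":-1,"x":-0.001,"y":0,"z":0.004,"yaw":0}
    - {"hand":-1,"x":0,"y":0,"z":0.004,"yaw":0}
    - {"hand":-1,"x":-0.001,"y":0,"z":0.004,"yaw":0}
    - {"hand":-1,"x":0,"y":0,"z":0.004,"yaw":0}
    - {"hand":-1,"x":0,"y":0,"z":0.002,"yaw":0}

```text
clock: 7.45
eef_pos: [566.4, -3.1, 115.4]
eef_rot: [3.141, 0.001, -0.347]
wrist_force: [0.6, -1.1, 0.0]
finger_gap: 0.3
finger_force: 0.2
```

arm_command:
  targets:
    - {"hand":-1,"x":0,"y":0,"z":0.002,"yaw":0}
    - {"hand":-1,"x":0,"y":0,"z":0.001,"yaw":0}

```text
clock: 7.65
eef_pos: [566.6, -3.1, 112.8]
eef_rot: [3.142, 0.0, -0.347]
wrist_force: [-0.9, 0.2, 2.1]
finger_gap: 0.6
finger_force: 0.2
```

arm_command:
  targets:
    - {"hand":-1,"x":0,"y":0,"z":0.001,"yaw":0}
    - {"hand":-1,"x":0,"y":0,"z":0,"yaw":0}

```text
clock: 7.85
eef_pos: [566.6, -3.1, 111.9]
eef_rot: [-3.142, -0.0, -0.347]
wrist_force: [-0.5, -0.1, 0.2]
finger_gap: 0.4
finger_force: 0.0
```

arm_command:
  targets:
    - {"hand":-1,"x":0,"y":0,"z":0.001,"yaw":0}
    - {"hand":-1,"x":0,"y":0,"z":0,"yaw":0}

```text
clock: 8.05
eef_pos: [566.6, -3.1, 110.9]
eef_rot: [-3.142, -0.0, -0.347]
wrist_force: [-0.0, -0.6, -0.0]
finger_gap: 0.8
finger_force: 0.1
```

arm_command:
  targets:
    - {"hand":-1,"x":0,"y":0,"z":0.001,"yaw":0}
    - {"hand":-1,"x":0,"y":0,"z":0,"yaw":0}

```text
clock: 8.25
eef_pos: [566.6, -3.1, 109.9]
eef_rot: [-3.142, 0.0, -0.347]
wrist_force: [-0.8, 0.3, 0.1]
finger_gap: 0.4
finger_force: 0.1
```

arm_command:
  targets:
    - {"hand":-1,"x":0,"y":0,"z":0.001,"yaw":0}
    - {"hand":-1,"x":0,"y":0,"z":0,"yaw":0}

```text
clock: 8.45
eef_pos: [566.6, -3.1, 108.8]
eef_rot: [3.142, 0.0, -0.347]
wrist_force: [0.9, -0.6, 0.6]
finger_gap: 0.6
finger_force: 0.0
```

arm_command:
  targets:
    - {"hand":-1,"x":0,"y":0,"z":0.0006,"yaw":0}
    - {"hand":-1,"x":0,"y":0,"z":0,"yaw":0}

```text
clock: 8.65
eef_pos: [566.6, -3.1, 108.3]
eef_rot: [3.142, 0.0, -0.347]
wrist_force: [0.6, 0.5, -0.9]
finger_gap: 0.4
finger_force: 0.1
```

arm_command:
  targets:
    - {"hand":-1,"x":0,"y":0,"z":0.0006,"yaw":0}
    - {"hand":-1,"x":0,"y":0,"z":0,"yaw":0}

```text
clock: 8.85
eef_pos: [566.6, -3.1, 107.7]
eef_rot: [3.142, 0.0, -0.347]
wrist_force: [0.2, -0.6, 0.2]
finger_gap: 0.7
finger_force: 0.1
```

```bash
python3 - <<'E'
from h import *
p=np.load("p.npy")
b=camera("wrist").mean(2);c=get_calibration("wrist")
print([[t,proj("wrist",world(p,[lid(t,150,75),lid(t,150,-75)]),c).round(1).tolist()] for t in(0,.05,.1,.15)])
for x in(150,155,160,165,170,350,355,360):print(x,b[236:300:2,x].astype(int))
print(b[255,110:180].astype(int))
s=camera("scene").mean(2)
print([((proj("scene",world(p,[lid(t,150,-60),lid(t,150,-75)]))).round(1).tolist()) for t in(0,.05,.1)])
for x in(252,253,254,256):print(s[205:240,x].astype(int))
E
```

```text
[[0, [[137.1, 275.7], [380.1, 275.7]]], [0.05, [[132.6, 281.0], [384.5, 281.0]]], [0.1, [[127.6, 286.0], [389.4, 286.0]]], [0.15, [[122.3, 290.8], [394.6, 290.8]]]]
150 [180 180 180 179 178 174 168 166 167 177 181 178 171 176 183 188 197 197
 198 198 189 120 112 207 223 220 219 219 220 218 216 216]
155 [170 172 168 165 167 169 178 184 178 171 169 168 172 178 183 184 188 188
 187 186 179  92  80 176 202 215 217 212 179 107  51  33]
160 [166 167 171 180 182 177 170 169 172 174 176 175 174 177 182 183 188 187
 187 186 176  88  68 100 105  74  42  31  30  30  31  30]
165 [183 183 175 170 172 174 174 178 175 164 162 161 162 173 182 185 186 187
 187 184 149  62  35  33  32  31  31  32  31  28  30  29]
170 [171 173 175 176 176 175 175 177 163 161 161 162 161 167 182 182 145  69
  41  33  33  32  33  31  30  30  29  31  29  28  29  29]
350 [179 182 177 171 169 170 172 171 170 169 170 170 168 169 174 179 142  80
  41  33  32  31  32  31  30  29  28  28  26  27  25  25]
355 [171 169 169 174 181 180 172 168 167 169 169 169 170 170 174 179 183 186
 185 187 166  98  38  31  30  28  27  28  26  25
[... 369 characters left out ...]
162 163 161 161 162 161 162 162 162 161 164 171 177 173 173]
[[[252.4, 221.8], [253.8, 227.5]], [[252.5, 219.8], [254.0, 225.5]], [[252.8, 217.7], [254.3, 223.5]]]
[93 88 72 59 52 49 49 46 49 52 58 65 83 86 86 83 83 83 83 72 69 63 43 47
 55 51 48 50 50 57 60 58 60 60 67]
[126 123 126 115  93  88  68  60  58  53  57  57  59  77  82  82  79  80
  91  93  92  80  62  42  49  44  41  42  42  46  43  42  41  44  47]
[123 124 124 125 125 128 127 126 109  89  74  60  58  51  48  49  59  71
  76  88 102  85  58  50  47  43  45  44  45  45  45  47  47  44  46]
[126 128 130 131 130 127 130 131 133 128 129 127 130 131 131 124 109  95
  78  48  47  49  44  42  48  59  72  75  75  75  77  75  75  74  72]
```

The wrist image puts the lid edge at row ≈281, so about 0.05 rad remains. Continuing in small steps.

arm_command:
  targets:
    - {"hand":-1,"x":0,"y":0,"z":0.001,"yaw":0}
    - {"hand":-1,"x":0,"y":0,"z":0.001,"yaw":0}
    - {"hand":-1,"x":0,"y":0,"z":0,"yaw":0}

```text
clock: 9.25
eef_pos: [566.6, -3.1, 105.6]
eef_rot: [3.142, 0.0, -0.347]
wrist_force: [0.9, 0.6, 0.4]
finger_gap: 0.4
finger_force: 0.0
```

arm_command:
  targets:
    - {"hand":-1,"x":0,"y":0,"z":0.001,"yaw":0}
    - {"hand":-1,"x":0,"y":0,"z":0,"yaw":0}

```text
clock: 9.45
eef_pos: [566.6, -3.1, 104.6]
eef_rot: [3.142, 0.0, -0.347]
wrist_force: [0.7, 0.1, 0.1]
finger_gap: 0.7
finger_force: 0.0
```

arm_command:
  targets:
    - {"hand":-1,"x":0,"y":0,"z":0.0005,"yaw":0}
    - {"hand":-1,"x":0,"y":0,"z":0,"yaw":0}

```text
clock: 9.65
eef_pos: [566.6, -3.1, 104.2]
eef_rot: [-3.142, 0.0, -0.347]
wrist_force: [0.1, 0.2, 0.6]
finger_gap: 0.6
finger_force: 0.0
```

arm_command:
  targets:
    - {"hand":-1,"x":0,"y":0,"z":0.0005,"yaw":0}
    - {"hand":-1,"x":0,"y":0,"z":0,"yaw":0}

```text
clock: 9.85
eef_pos: [566.6, -3.1, 103.7]
eef_rot: [3.142, 0.0, -0.347]
wrist_force: [-0.1, 0.5, 0.1]
finger_gap: 1.1
finger_force: 0.0
```

arm_command:
  targets:
    - {"hand":-1,"x":0,"y":0,"z":0.0005,"yaw":0}
    - {"hand":-1,"x":0,"y":0,"z":0.0005,"yaw":0}

```text
clock: 10.05
eef_pos: [566.7, -3.1, 103.4]
eef_rot: [-3.141, -0.0, -0.347]
wrist_force: [-4.4, 0.1, 10.2]
finger_gap: 0.5
finger_force: 5.0
```

arm_command:
  targets:
    - {"hand":-1,"x":0,"y":0,"z":0.0005,"yaw":0}
    - {"hand":-1,"x":0,"y":0,"z":0.0005,"yaw":0}

```text
clock: 10.25
eef_pos: [566.8, -3.1, 103.1]
eef_rot: [-3.141, -0.001, -0.347]
wrist_force: [-8.9, 0.3, 17.9]
finger_gap: 0.5
finger_force: 8.7
```

```bash
python3 - <<'E'
from h import *
p=np.load("p.npy")
print(manip.read_state()["wrist_force"],manip.read_state()["moment"])
b=camera("wrist").mean(2);c=get_calibration("wrist")
print([[t,proj("wrist",world(p,[lid(t,150,75),lid(t,150,-75)]),c).round(1).tolist()] for t in(0,.05,.1)])
for x in(145,150,155):print(x,b[266:300:1,x].astype(int))
s=camera("scene").mean(2)
for x in(252,253,254,256):print(s[205:240,x].astype(int))
E
```

```text
[-8.93947987  0.2842885  17.90734361] [ 0.11477865  1.53033851 -0.02711725]
[[0, [[134.6, 279.4], [382.8, 279.5]]], [0.05, [[129.9, 284.9], [387.4, 285.0]]], [0.1, [[124.7, 290.3], [392.5, 290.3]]]]
145 [174 151 129 118 119 122 124 124 124 128 127 117 121 127 129 148 198 218
 222 224 227 228 228 227 225 223 224 224 226 225 225 224 223 223]
150 [180 151 138 132 118 112 111 110 110 112 113 119 113 110 113 142 197 223
 227 227 227 227 226 224 224 224 225 225 225 224 223 222 222 220]
155 [178 137 108 105  87  77  79  86  87  77  77  81  77  79  94 108 120 131
 139 139 144 149 150 147 152 157 155 140 109  78  52  38  31  31]
[124 125 124 119 101  70  66  77  97  64  90 106 116 133 129 114 110  98
  90  98 106  81  65  56  51  52  50  49  54  56  58  56  54  62  67]
[127 125 126 127 123 120 108 110 106  85  80  82  80 103 130 133 134 134
 128 121 118 108  85  76  44  42  43  42  42  43  45  44  44  40  42]
[124 124 124 125 126 124 126 128 127 129 126 127 126 121 112 126 127 130
 130 136 139 130 100  59  45  38  46  42  40  39  42  40  45  45  47]
[128 130 129 130 129 130 131 131 130 130 129 129 127 130 129 130 130 127
 125 126 126 111  47  46  40  59  76  75  76  76  80  75  75  77  73]
```

Contact is firm: 18 N at the stop, with the edge at row ≈281, which means shut. The real tip sits about 31.5 mm behind the nominal TCP, so the key (56 mm) should be met at TCP z ≈ 24.5. Lifting and moving over the tare key.

arm_command:
  targets:
    - {"hand":-1,"x":0,"y":0,"z":-0.005,"yaw":0}
    - {"hand":-1,"x":0,"y":0,"z":-0.015,"yaw":0}
    - {"hand":-1,"x":0,"y":0,"z":-0.02,"yaw":0}
    - {"hand":-1,"x":-0.0148,"y":0.0095,"z":0,"yaw":0}
    - {"hand":-1,"x":-0.0148,"y":0.0095,"z":0,"yaw":0}
    - {"hand":-1,"x":-0.0148,"y":0.0095,"z":0,"yaw":0}
    - {"hand":-1,"x":-0.0148,"y":0.0095,"z":0,"yaw":0}
    - {"hand":-1,"x":-0.0148,"y":0.0095,"z":0,"yaw":0}
    - {"hand":-1,"x":-0.0148,"y":0.0095,"z":0,"yaw":0}
    - {"hand":-1,"x":0,"y":0,"z":0,"yaw":0}

```text
clock: 11.35
eef_pos: [462.7, -26.7, 142.0]
eef_rot: [3.142, -0.0, -0.348]
wrist_force: [0.1, -0.2, 0.7]
finger_gap: 0.2
finger_force: 0.0
```

```bash
python3 - <<'E'
from h import *
s=manip.read_state();p=np.load("p.npy");c,q=np.cos(p[2]),np.sin(p[2])
d=s["eef_pos"][:2]-p[:2];print(s["eef_pos"],"local",c*d[0]+q*d[1],-q*d[0]+c*d[1],s["wrist_force"])
f=lambda P:((proj("scene",P)-[180,130])*2.67).round().tolist()
print("lid t=0 R,L",f(world(p,[lid(0,150,-75),lid(0,150,75)])),"tip",f(s["eef_pos"]+[0,0,31.5]))
a=camera("scene")[130:280,180:330,::-1];b=camera("wrist")[:,:,::-1]
w=get_calibration("wrist");print("wrist tare",proj("wrist",world(p,[[-98,-57,56]]),w),"unit",proj("wrist",world(p,[[-98,5,56]]),w),"lid",proj("wrist",world(p,[lid(0,150,-75),lid(0,150,75)]),w))
cv2.imwrite("pics/s6.png",np.hstack([cv2.resize(a,(400,400)),cv2.copyMakeBorder(cv2.resize(b,(400,300)),0,100,0,0,0)]))
E
```

```text
[462.72486199 -26.69297549 141.9636256 ] local -100.8593119023227 -57.84323829558973 [ 0.05801155 -0.17770983  0.68781225]
lid t=0 R,L [[197.0, 260.0], [162.0, 119.0]] tip [[108.0, 230.0]]
wrist tare [[259.20143156 193.21608606]] unit [[192.40359367 193.2401819 ]] lid [[286.67359869 126.81882846]
 [ 59.46924003 128.4033199 ]]
```

View pics/s6.png

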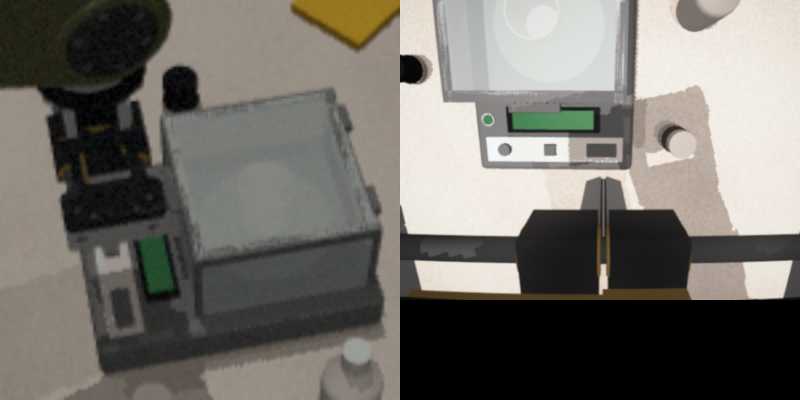

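The lid is shut, with its corners at (197,260) and (162,119) as predicted for 0 rad. The tare key in the wrist view is at px (257,192) against a predicted (259,193). Descending onto it.

arm_command:
  targets:
    - {"hand":-1,"x":0.001,"y":0,"z":0.02,"yaw":0}
    - {"hand":-1,"x":0,"y":0,"z":0.02,"yaw":0}
    - {"hand":-1,"x":0,"y":0,"z":0.02,"yaw":0}
    - {"hand":-1,"x":0,"y":0,"z":0.02,"yaw":0}
    - {"hand":-1,"x":0,"y":0,"z":0.015,"yaw":0}
    - {"hand":-1,"x":0,"y":0,"z":0.01,"yaw":0}
    - {"hand":-1,"x":0,"y":0,"z":0.006,"yaw":0}
    - {"hand":-1,"x":0,"y":0,"z":0,"yaw":0}

```text
clock: 12.25
eef_pos: [464.7, -26.7, 30.3]
eef_rot: [3.141, 0.001, -0.347]
wrist_force: [-0.5, 0.2, 0.3]
finger_gap: 0.1
finger_force: 0.0
```

arm_command:
  targets:
    - {"hand":-1,"x":0,"y":0,"z":0.003,"yaw":0}
    - {"hand":-1,"x":0,"y":0,"z":0.002,"yaw":0}
    - {"hand":-1,"x":0,"y":0,"z":0,"yaw":0}

```text
clock: 12.55
eef_pos: [464.8, -26.8, 25.9]
eef_rot: [-3.142, -0.0, -0.347]
wrist_force: [0.1, -0.2, 0.1]
finger_gap: 0.8
finger_force: 0.0
```

arm_command:
  targets:
    - {"hand":-1,"x":0,"y":0,"z":0.001,"yaw":0}
    - {"hand":-1,"x":0,"y":0,"z":0,"yaw":0}

```text
clock: 12.75
eef_pos: [464.7, -26.8, 24.8]
eef_rot: [-3.142, -0.0, -0.347]
wrist_force: [0.1, -0.3, -0.5]
finger_gap: 0.2
finger_force: 0.0
```

arm_command:
  targets:
    - {"hand":-1,"x":0,"y":0,"z":0.001,"yaw":0}
    - {"hand":-1,"x":0,"y":0,"z":0,"yaw":0}

```text
clock: 12.95
eef_pos: [464.8, -26.8, 23.8]
eef_rot: [-3.142, -0.0, -0.347]
wrist_force: [-0.1, 0.3, 2.0]
finger_gap: 0.5
finger_force: 0.7
```

arm_command:
  targets:
    - {"hand":-1,"x":0,"y":0,"z":0.001,"yaw":0}
    - {"hand":-1,"x":0,"y":0,"z":0,"yaw":0}

```text
clock: 13.15
eef_pos: [464.8, -26.8, 22.8]
eef_rot: [-3.142, -0.0, -0.347]
wrist_force: [0.0, -0.2, 2.6]
finger_gap: 0.7
finger_force: 1.2
```

arm_command:
  targets:
    - {"hand":-1,"x":0,"y":0,"z":0.0007,"yaw":0}
    - {"hand":-1,"x":0,"y":0,"z":0,"yaw":0}

```text
clock: 13.35
eef_pos: [464.8, -26.8, 22.1]
eef_rot: [-3.142, -0.0, -0.347]
wrist_force: [0.7, -0.3, 2.6]
finger_gap: 0.8
finger_force: 1.5
```

The force follows the key's spring: about 3 N, so roughly 2.3 mm. A touch more will make it sure, then release.

arm_command:
  targets:
    - {"hand":-1,"x":0,"y":0,"z":0.0008,"yaw":0}
    - {"hand":-1,"x":0,"y":0,"z":0,"yaw":0}

```text
clock: 13.55
eef_pos: [464.8, -26.8, 21.3]
eef_rot: [-3.142, -0.0, -0.347]
wrist_force: [-0.8, -0.0, 3.4]
finger_gap: 0.4
finger_force: 1.9
```

arm_command:
  targets:
    - {"hand":-1,"x":0,"y":0,"z":-0.003,"yaw":0}
    - {"hand":-1,"x":0,"y":0,"z":-0.01,"yaw":0}
    - {"hand":-1,"x":-0.002,"y":0,"z":-0.02,"yaw":0}
    - {"hand":-1,"x":0,"y":0,"z":-0.03,"yaw":0}
    - {"hand":-1,"x":0,"y":0,"z":-0.03,"yaw":0}
    - {"hand":-1,"x":0,"y":0,"z":-0.03,"yaw":0}
    - {"hand":-1,"x":-0.02,"y":0,"z":-0.03,"yaw":0}
    - {"hand":-1,"x":-0.02,"y":0,"z":-0.03,"yaw":0}
    - {"hand":-1,"x":-0.02,"y":0,"z":0,"yaw":0}
    - {"hand":-1,"x":0,"y":0,"z":0,"yaw":0}

```text
clock: 14.55
eef_pos: [405.3, -5.2, 205.5]
eef_rot: [-3.141, -0.002, -0.347]
wrist_force: [0.0, 0.3, 0.4]
finger_gap: 0.6
finger_force: 0.0
```

```bash
python3 - <<'E'
from h import *
s=manip.read_state();print(s["eef_pos"],s["wrist_force"])
a=camera("top");import os
o=cv2.imread("pics/top0.png")[:,:,::-1]
# jars/bottle unmoved? lid level? numeric checks
for n,(x,y) in dict(low=(200,174),thin=(349,195),tall=(320,255)).items():
    r=cv2.matchTemplate(a[y-25:y+25,x-25:x+25].copy(),o[y-13:y+13,x-13:x+13].copy(),cv2.TM_CCOEFF_NORMED)
    print(n,cv2.minMaxLoc(r)[1],np.array(cv2.minMaxLoc(r)[3])-12)
print(manip.sign_off())
E
```

```text
[405.27016654  -5.22913637 205.51998633] [0.04903654 0.25724842 0.44233283]
low 0.9992063045501709 [0 0]
thin 0.998199999332428 [0 0]
tall 0.3298051953315735 [0 0]
the job is handed in; nothing more can be done
None
```

The lid is shut, the tare key was pressed about 3 mm (3.8 N) and released, and the arm is withdrawn and the job handed in at about 15 s; pushing the lid shut peaked at about 20 N at its stop, and the tall jar's final position check was inconclusive (poor image match, probably arm shadow).

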